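# Assemble a small two-cavity mould

## Robot

A 6-joint arm with a two-finger parallel gripper is mounted at the origin on the work surface. World frame = base frame: x ahead of the robot, y to its left, z up, the work surface at z = 0. Lengths are in mm, angles in rad, forces in N, time in s.
With the tool pointing down it reaches from about 350 to 775 mm from the base axis. Payload 7.3 kg.
Tool frame: the origin (TCP) lies midway between the tips of the shut fingers; the grasp point (between the pads) lies 19 mm behind it; x points along the fingers, y is the direction in which the jaws open and shut, and the axes are right-handed (so a half turn about x gives the same grasp; the last joint's range is limited). The gripper opens to 92 mm and grips with 3 to 60 N. Pads are 19 mm wide; open, the fingers measure 130 mm over their backs; the gripper's body (75 mm by 190 mm) begins 47 mm behind the grasp point.
Start: joints at [-1.387, 0.342, 1.524, -0, 1.275, -0.146], TCP at [170.046, -496.718, 226.741] pointing down, gripper open.
Joint ranges: [-2.53, 2.53], [-0.77, 2.02], [0.04, 2.7], [-1, 4.14], [0.28, 2.66], [-3.11, 3.11]. Speed limits (rad/s): [2.57, 2.57, 3.14, 3.14, 3.14, 3.14].

## Interface

Orientations are given as a rotation vector (axis times angle).
In Python, from station import env, camera, nets gives the robot as it stands.
- The arm moves only by the tool move_arm, never from a script. Its argument "deltas" is a list of rows, each a list of 7 numbers: the opening, from -1 (shut) to 1 (fully open), then the shift along the tool's x, y, z in cm, then the turn, a rotation vector about the tool's x, y, z in rad. In form: [[gripper, x, y, z, rx, ry, rz], ...]. A call has 1 to 10 rows; each row shifts and turns the commanded pose from where the row before left it, along the tool's axes as they then stand; what a row does not reach is not made up. A row lasts 1/8 s, in which the tool goes at most 62.5 mm and 10.7 degrees, less where a joint would pass 70% of its speed; a pose out of reach is approached as far as the arm can. A call is refused whole if a number of a shift passes 6.25 or a number of a turn 0.188, either way. A call with a gripper value outside its range is refused whole. The fingers move at their own pace and stop on an object; "grip_force" is the grip in N (left out, the last holds). Time passes only in rows, so rows that do not move let the fingers close. It gives the time, the measured TCP pose, the force and the opening at its end, in the units of the state.
- env.state(): the state, without advancing time (a new reading comes with each control period).
- camera(name): name is "side" or "top"; returns a dict with "frame" (480x640x3 uint8, red, green, blue), "vertical_fov" (degrees; the focal length in pixels is half the picture's height over the tangent of half this angle, whatever the lens; pixels are square), "cx", "cy" (the principal point, pixels), "position" and "attitude" of the camera in the world. Camera axes: x right, y up, looking along -z (the intrinsics and any distortion apply to the point x, -y, -z); pixel columns grow to the right and rows downward; lengths in mm; the calibration is good to about 2 mm. A picture is of the moment at which its call begins. There is no depth.
- env.close_job(): hands the job in, once; it reports no verdict.
Trained networks look in a picture, given as the dict that the camera call returned (one of the last four; its "shot" number tells which), for a name from the list of things; names that differ only in an ending like _2 or _b are one class to them, and where a whole thing is asked for, a point or a joint stands for the part that bears it (a point fixed in the world has none). Each returns a list of dicts, best first, with "conf" (0 to 1); they miss things now and then, are a little off and sometimes report something else, mostly with a low value. They report only what shows in the picture. A call takes as long as a camera call. They do not tell look-alikes from the thing itself.
- nets.look_for(picture, label): "box" ([left, top, width, height] in pixels, round what is visible of it).
The state is a dict: "time_s": time; "qpos": joint angles; "qvel": joint speeds; "effort": joint torques, N m; "position": TCP position; "ee_rot": TCP orientation; "force": force on the tool from outside, world axes, zero at the start; "ft_torque": the same for the moment, N m; "gripper_width": opening from 0.0 (shut) to 1.0 (fully open).
Only numpy, scipy, OpenCV 4.12 (cv2) and the standard library are available. Lean on these libraries where they do the work, as an engineer would, in place of code of your own. Each camera call takes 0.05 s, during which the arm holds its last target. There are 200 camera calls.

## Task

Put the small mould on the bench together: seat the round core and the rectangular core upright in their own pockets of the core half that is screwed to the bench (either core first), then let the cavity half down over the guide pillars, the right way round and without dropping it, until it lies flat and fully closed on the core half, and last of all seat the locating ring, funnel upwards, in the round recess on top of the closed mould. Leave the bronze guide bush and the toolmaker's square where they are.

Things in the scene. Friction and masses are not known exactly. Their poses are not given: they have to be found in the camera images.
- core_half: Fixed lower mould half. Origin: underside centre on the bench, y along its length. Steel clamp plate 95x180x12 mm under aluminium plate 60x156x26; top face 38 up. 14 deep pockets: round d34 at y +30, rectangular 28(x)x40(y) at y -30. Guide pillars 30 tall, top 7 tapering 4 a side: d16 at y +61, d11 at y -61. 4 screw heads 6 high on the clamp plate's corners; both long sides free.
- cavity_half: Loose upper mould half, right way up: aluminium plate 60(x)x156(y)x28 mm, 0.55 kg. Origin: underside centre. Guide bores d20 at y +61 and d15 at y -61 go right through; recess d46, 8 deep, mid-top. Blind 20 deep cavities below: round d26 at y +30, rectangular 24x32 at y -30. Closed: axes along core_half's, large bore on large pillar, underside 38 and top 66 above the bench, pillars 2 out.
- round_core: Loose round steel core, standing: foot 30 mm diameter x 14 high with 2 mm chamfer below, on it a stub 18 mm diameter x 18 high; 32 overall, about 0.11 kg. Origin: underside centre, z up. The foot goes into the round pocket (floor 24 mm above the bench), flush with the top face.
- rect_core: Loose rectangular steel core, standing: foot 24(x)x36(y)x14 mm with 2 mm chamfer below, on it a stub 16(x)x24(y)x18 high; 32 overall, 0.14 kg. Origin: underside centre, y along the longer side, z up; either way round is right. The foot goes into the rectangular pocket (floor 24 mm above the bench), flush with the top face, long side along the mould's y.
- locating_ring: Loose flanged steel ring, lying flange down: flange 42 mm diameter x 8 high with 2 mm chamfer below, on it a collar 30 mm diameter x 12 high with a funnel in its top; 20 overall, about 0.13 kg. Origin: underside centre, z up. Seated in the recess of the closed mould, its underside is 58 mm above the bench and its flange flush.
- guide_bush: Bystander: bronze tube 27 mm in diameter, 34 mm high, open right through, with a 36 mm foot flange 6 mm high, standing loose on the bench. Origin: centre of its underside. To be left alone.
- vice: Bystander: low steel toolmaker's vice fixed to the bench, 74 (x) x 175 (y) mm, 52 mm high. Origin: centre of its underside, y along its length.
- square: Bystander: small steel toolmaker's square lying loose on the bench, stock 48x14x14 mm along y, blade 60x12x5 mm along +x from the stock's +y end. Origin: about the middle, on the bench. To be left alone.
There are look-alikes about, which are no part of the job. What is shaped like the rect_core but green or pink is not meant.

How it is judged:
By the outcome, as a careful person would: the job done as asked, in the order asked, and still so for the second after the job is handed in, with the robot touching nothing.
It also fails if it takes over 118 s, if anything falls off the work surface, if the arm or the gripper's body presses on something with over 40 N, if the wrist force passes 120 N, or if a joint passes its speed limit or range.

## Working session

There is one attempt and no reset: what is moved stays moved. The work goes in short steps, Python scripts to look and compute and a tool call to move; the robot and the scene stay as the last step left them, time stands still between calls to the robot, and variables do not carry over. Pictures are saved under pics/ and viewed, about 12 in all and at most 16, crops included, and the job is handed in when it is done.

Besides the shell and the picture viewer there is one more tool, called as name(argument=value, ...) on one line, values as JSON. move_arm: Moves the arm, as the interface text tells. Its arguments: {"type":"object","properties":{"deltas":{"type":"array","items":{"type":"array","items":{"type":"number"}}},"grip_force":{"type":"number"}},"required":["deltas"]}

```bash
mkdir -p pics; ls; python3 - <<'E'
from station import env, camera, nets
import cv2
s=env.state();print(s)
for n in("top","side"):
    p=camera(n);print({k:v for k,v in p.items() if k!="frame"})
    cv2.imwrite(f"pics/{n}0.png",p["frame"][:,:,::-1])
    for l in "core_half cavity_half round_core rect_core locating_ring guide_bush vice square".split():
        print(n,l,[(d["conf"],d["box"]) for d in nets.look_for(p,l)])
E
```

```text
pics
{'time_s': 0.0, 'qpos': array([-1.38700380e+00,  3.42739047e-01,  1.52501854e+00, -2.64785436e-05,
        1.27539121e+00, -1.46005070e-01]), 'qvel': array([ 0.00205221, -0.00077184,  0.00141379, -0.00105417, -0.00127388,
       -0.00026154]), 'effort': array([ 6.68747853e-04, -4.31236446e+01, -2.44218725e+01,  7.16781802e-02,
        5.58944349e-02, -1.18532730e-04]), 'position': array([ 169.95770034, -496.29843882,  226.03596021]), 'ee_rot': array([ 2.04340809,  0.34167183, -2.04352145]), 'force': array([-0.35455993,  0.38114848,  0.00536871]), 'ft_torque': array([-0.01044349,  0.00633686, -0.02738637]), 'gripper_width': 1.0006868857127966}
{'vertical_fov': 44.42715088793602, 'cx': 317.1570750741224, 'cy': 232.62842680067152, 'position': array([ 313.4602192 ,   21.54894882, 1009.43041024]), 'attitude': array([ 0.16753247, -0.1639405 , -1.59620232]), 'shot': 1}
top core_half [(0.87, [458.7, 191.3, 114.0, 84.4])]
top cavity_half [(0.71, [281.6, 161.2, 93.2, 63.3])]
top round_core [(0.59, [397.3, 279.0, 16.7, 16.5])]
top rect_core [(0.85, [244.0, 284.2, 21.3, 23.9]), (0.79, [248.
[... 307 characters left out ...]
9890114137512, 'cy': 240.44675634860297, 'position': array([145.61138852, 526.23540787, 519.85055225]), 'attitude': array([ 0.35388931, -1.12960052, -2.29046411]), 'shot': 2}
side core_half [(0.67, [372.4, 131.4, 92.9, 65.0])]
side cavity_half [(0.29, [116.2, 308.3, 134.1, 144.0])]
side round_core [(0.85, [401.4, 216.9, 15.4, 23.0])]
side rect_core [(0.81, [369.7, 319.6, 22.7, 34.1]), (0.7, [314.1, 357.2, 19.7, 31.8]), (0.59, [316.6, 301.1, 27.0, 29.2])]
side locating_ring [(0.67, [318.5, 163.4, 21.0, 15.1]), (0.35, [402.1, 213.8, 15.0, 25.5])]
side guide_bush [(0.58, [173.5, 262.8, 20.5, 26.2])]
side vice [(0.7, [117.1, 307.3, 136.9, 145.6])]
side square [(0.62, [337.8, 257.8, 55.2, 26.5])]
```

View pics/top0.png

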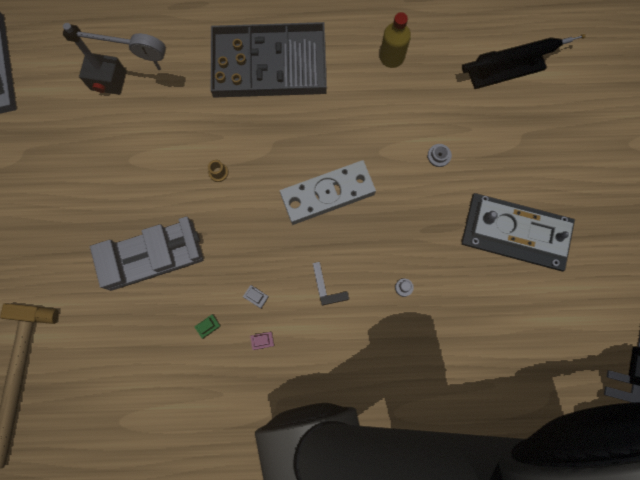

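View pics/side0.png

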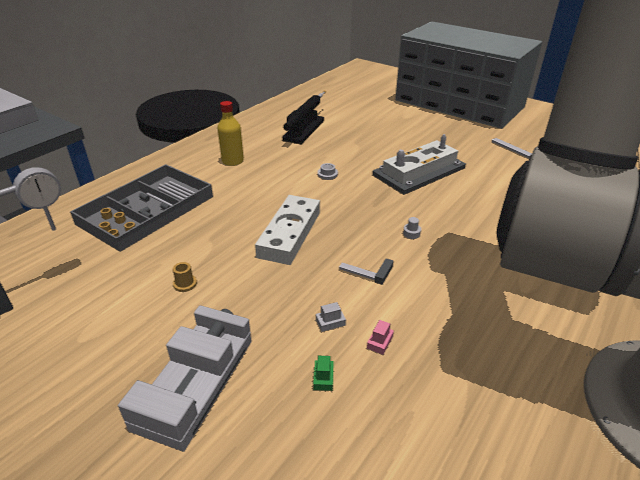

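```bash
cat > h.py <<'E'
import numpy as np, cv2
from scipy.spatial.transform import Rotation as R
from scipy.optimize import least_squares
def f(p): return 240/np.tan(np.radians(p["vertical_fov"]/2))
def proj(p,X):
    c=(np.atleast_2d(X)-p["position"])@R.from_rotvec(p["attitude"]).as_matrix()
    return np.c_[p["cx"]+f(p)*c[:,0]/-c[:,2], p["cy"]+f(p)*c[:,1]/c[:,2]]
def ray(p,u,z):
    d=R.from_rotvec(p["attitude"]).apply([(u[0]-p["cx"])/f(p),-(u[1]-p["cy"])/f(p),-1])
    return p["position"]+d*(z-p["position"][2])/d[2]
def tri(ps,us):
    r=least_squares(lambda X:np.concatenate([(proj(p,X)[0]-u) for p,u in zip(ps,us)]),[450,0,20])
    return r.x,abs(r.fun).max()
def local(pose,P):  # pose x,y,z,yaw
    P=np.atleast_2d(np.array(P,float)); c,s=np.cos(pose[3]),np.sin(pose[3])
    return np.c_[pose[0]+c*P[:,0]-s*P[:,1],pose[1]+s*P[:,0]+c*P[:,1],pose[2]+P[:,2]]
def crop(fr,x,y,w,h,k):
    c=cv2.resize(np.ascontiguousarray(fr[y:y+h,x:x+w,::-1]),None,fx=k,fy=k,interpolation=cv2.INTER_CUBIC)
    for i in range(0,w,10):
        cv2.line(c,(int((i+.5)*k),0),(int((i+.5)*k),4 if (x+i)%50 else 12),(0,255,255),1)
    for i in range(0,h,10):
        cv2.line(c,(0,int((i+.5)*k)),(4 if (y+i)%50 else 12,int((i+.5)*k)),(0,255,255),1)
    cv2.putText(c,f"{x},{y} x{k}",(15,12),0,.4,(0,0,255),1)
    return c
E
python3 - <<'E'
from station import env, camera, nets
from h import *
import pickle
T=camera("top");S=camera("side");pickle.dump((T,S),open("ts0.pkl","wb"))
ctr=lambda b:np.array([b[0]+b[2]/2,b[1]+b[3]/2])
for l in "core_half cavity_half round_core rect_core locating_ring guide_bush square vice".split():
    a=nets.look_for(T,l);b=nets.look_for(S,l)
    for i in a:
        for j in b:
            X,e=tri([T,S],[ctr(i["box"]),ctr(j["box"])])
            if e<6: print(l,X.round(1),round(e,1))
t=T["frame"];s=S["frame"]
A=np.zeros((600,800,3),np.uint8)
def put(c,x,y): A[y:y+c.shape[0],x:x+c.shape[1]]=c
put(crop(t,455,185,125,90,3),0,0);put(crop(t,275,155,105,70,3),0,275)
put(crop(s,368,128,100,65,4),385,0);put(crop(s,250,190,80,75,4),480,265)
put(crop(t,240,280,32,32,3),320,275);put(crop(t,390,273,30,30,3),320,375);put(crop(t,425,140,32,32,3),320,475)
cv2.imwrite("pics/c1.png",A)
E
```

```text
core_half [ 513.8 -322.1   20.8] 0.9
cavity_half [600.4  -1.1   8.6] 1.1
round_core [ 430.8 -126.5   11.7] 1.0
rect_core [376.3 208.6   5.3] 0.6
rect_core [374.1 193.2  97.7] 2.9
rect_core [ 429.5  140.1 -107.2] 1.5
rect_core [420.8 129.1  15.5] 0.9
rect_core [343.9 122.2  14.1] 1.0
locating_ring [ 661.4 -203.7    5. ] 0.6
guide_bush [645.8 193.   15.5] 0.5
square [439.5   0.6  -7. ] 0.0
vice [501.2 320.3  11.3] 2.6
```

View pics/c1.png

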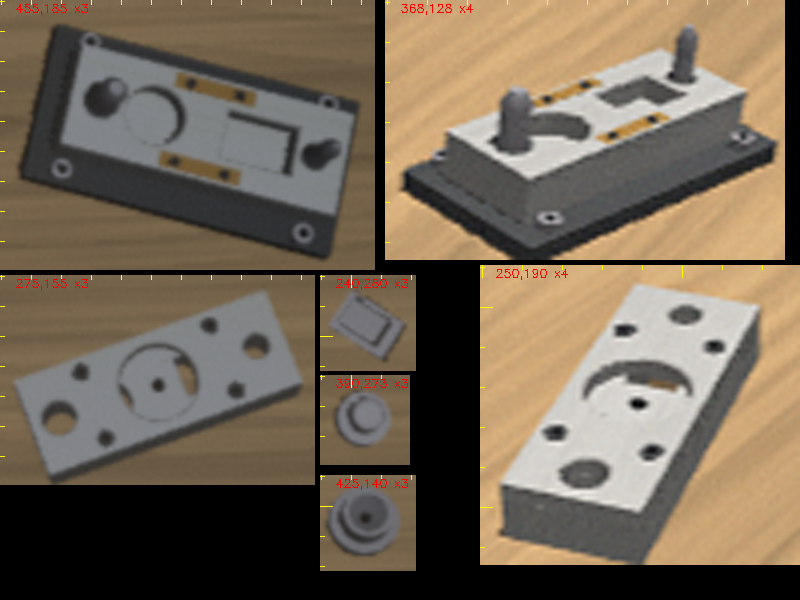

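```bash
cat > fit1.py <<'E'
from h import *
import pickle
T,S=pickle.load(open("ts0.pkl","rb"))
U=lambda L,x,y,k:np.array(L,float)/k-.5+[x,y]
def fit(name,tp,tu,sp,su,x0):
    def r(q): return np.concatenate([(proj(T,local(q,tp))-tu).ravel(),(proj(S,local(q,sp))-su).ravel()])
    for cams in("both","T","S"):
        def rr(q):
            v=r(q);n=len(tu)*2
            return v if cams=="both" else np.r_[v[:n] if cams=="T" else v[n:],(q[2]-x0[2])*10]
        o=least_squares(rr,x0); print(name,cams,o.x.round(3),"rms",np.sqrt(np.mean(o.fun**2)).round(2))
        if cams=="both": print((r(o.x).reshape(-1,2)).round(1).tolist())
tc=[[30,78,38],[30,-78,38],[-30,-78,38],[-30,78,38],[47.5,90,12],[47.5,-90,12],[-47.5,90,12]]
fit("core",tc,U([[83,42],[357,110],[330,215],[60,142],[57,25],[358,102],[22,177]],455,185,3),tc[:4],
 U([[62,132],[275,48],[361,92],[145,180]],368,128,4),[514,-322,0,-.2])
cv=[[30,78,28],[30,-78,28],[-30,-78,28],[-30,78,28],[0,61,28],[0,-61,28]]
fit("cav",cv+[[0,0,28]],U([[15,107],[265,15],[302,109],[52,200],[59,143],[257,70],[159,107]],275,155,3),cv,
 U([[23,221],[155,19],[280,45],[160,247],[105,208],[205,49]],250,190,4),[600,-1,0,.3])
E
python3 fit1.py
```

```text
core both [ 5.18486e+02 -3.28203e+02  2.88000e-01 -2.97000e-01] rms 0.61
[[-0.3, 0.6], [-1.1, 1.2], [1.5, -0.0], [-0.0, 0.4], [-0.3, -0.8], [0.9, -0.4], [-0.2, -0.3], [-0.5, -0.1], [-0.1, 0.3], [-0.2, -0.2], [-0.3, 0.1]]
core T [ 5.18736e+02 -3.28193e+02 -1.00000e-03 -2.98000e-01] rms 0.7
core S [ 5.18333e+02 -3.29175e+02 -0.00000e+00 -2.95000e-01] rms 0.15
cav both [5.9755e+02 2.4500e-01 1.2500e-01 3.3100e-01] rms 0.35
[[-0.2, -0.2], [0.1, -0.0], [0.5, -0.6], [-0.6, 0.3], [0.3, 0.1], [0.0, 0.3], [-0.0, -0.0], [-0.8, -0.2], [0.2, 0.2], [0.1, -0.8], [0.3, 0.4], [0.2, 0.3], [0.1, 0.3]]
cav T [ 5.97534e+02  2.79000e-01 -1.00000e-03  3.31000e-01] rms 0.29
cav S [ 5.97801e+02 -1.30000e-02 -1.00000e-03  3.32000e-01] rms 0.38
```

```bash
python3 - <<'E'
from h import *
import pickle
T,S=pickle.load(open("ts0.pkl","rb"))
t=T["frame"];s=S["frame"]
A=np.zeros((600,800,3),np.uint8)
def put(c,x,y): A[y:y+c.shape[0],x:x+c.shape[1]]=c
put(crop(t,240,280,32,34,8),0,0);put(crop(t,390,273,30,30,8),265,0);put(crop(t,425,140,32,32,8),530,0)
put(crop(s,312,296,36,36,8),0,300);put(crop(s,398,212,24,30,8),300,300);put(crop(s,313,158,32,26,8),530,300)
cv2.imwrite("pics/c2.png",A)
E
```

```text
(no output)
```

View pics/c2.png

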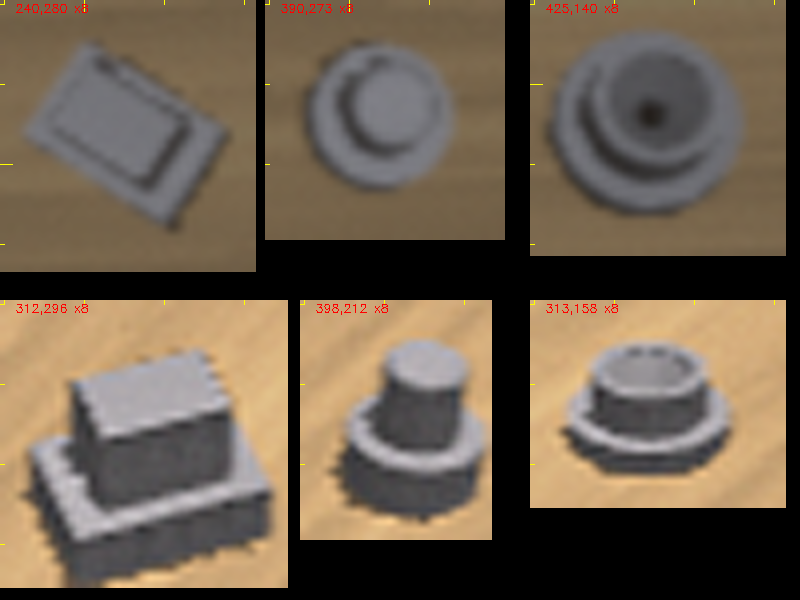

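```bash
cat >> fit1.py <<'E'
print("--")
ft=[[12,18,14],[-12,18,14],[-12,-18,14],[12,-18,14]];st=[[8,12,32],[-8,12,32],[-8,-12,32],[8,-12,32]]
tu=U([[90,43],[25,130],[166,218],[228,132],[98,62],[50,122],[145,190],[188,126]],240,280,8)
# side: corners found by order near yaw guess
q=[421,129,0,-.57]; print(proj(S,local(q,ft+st)).round(0).tolist())
cand=U([[32,150],[80,240],[268,190],[75,80],[108,135],[230,103],[203,52]],312,296,8); print(cand.round(0).tolist())
pr=proj(S,local(q,ft+st)); P=np.array(ft+st); near=[np.argmin(((pr-c)**2).sum(1)) for c in cand]; print(near)
fit("rect",ft+st,tu,P[near],cand,q)
fit("round",[[0,0,14],[0,0,32]],U([[119,114],[126,109]],390,273,8),[[0,0,14],[0,0,32]],U([[115,129],[126,65]],398,212,8),[431,-126,0,0])
fit("ring",[[0,0,8],[0,0,20]],U([[120,120],[128,100]],425,140,8),[[0,0,8],[0,0,20]],U([[119,108],[120.5,73.5]],313,158,8),[661,-203,0,0])
E
python3 fit1.py | sed -n '/--/,$p'
```

```text
--
[[314.0, 314.0], [320.0, 326.0], [345.0, 319.0], [338.0, 307.0], [319.0, 305.0], [324.0, 313.0], [340.0, 309.0], [335.0, 301.0]]
[[316.0, 314.0], [322.0, 326.0], [345.0, 319.0], [321.0, 306.0], [325.0, 312.0], [340.0, 308.0], [337.0, 302.0]]
[np.int64(0), np.int64(1), np.int64(2), np.int64(4), np.int64(5), np.int64(6), np.int64(7)]
rect both [ 4.19575e+02  1.28247e+02 -2.91000e-01 -6.06000e-01] rms 0.48
[[0.0, -0.6], [0.2, 0.4], [0.1, 1.0], [0.3, -0.2], [-0.6, -0.3], [-0.0, 0.2], [0.0, -0.4], [0.0, -0.5], [0.0, -0.7], [-0.4, 0.1], [0.7, 0.0], [-0.3, -0.2], [-0.6, 0.9], [0.8, 0.8], [0.0, -0.7]]
rect T [419.455 128.21   -0.     -0.62 ] rms 0.38
rect S [ 4.19558e+02  1.28451e+02 -1.00000e-03 -5.87000e-01] rms 0.52
round both [ 426.626 -123.835    0.697    0.   ] rms 0.27
[[-0.3, 0.3], [0.3, -0.4], [0.1, 0.3], [-0.0, -0.3]]
round T [ 426.601 -123.969   -0.       0.   ] rms 0.29
round S [ 427.137 -124.734   -0.       0.   ] rms 0.18
ring both [ 662.755 -202.576    0.908    0.   ] rms 0.24
[[-0.1, -0.0], [0.2, 0.2], [-0.0, 0.4], [-0.1, -0.4]]
ring T [ 663.186 -202.722    0.       0.   ] rms 0.13
ring S [ 663.528 -203.941   -0.       0.   ] rms 0.27
```

```bash
cat > plan.py <<'E'
# usage: plan.py x y z heading|- step_mm grip ; prints rows to reach it from the measured pose
import sys
from station import env
from h import *
a=sys.argv; t=np.array([float(v) for v in a[1:4]]); step=float(a[5]); g=float(a[6])
ss=[env.state() for _ in range(5)]; s=ss[-1]; p=np.mean([i["position"] for i in ss],0)
M=R.from_rotvec(s["ee_rot"]); m=M.as_matrix(); h=np.arctan2(m[1,1],m[0,1])
print("t",round(s["time_s"],2),"pos",p.round(1),"head",h.round(3),"tilt",m[2,:].round(3),"q",s["qpos"].round(2),"F",s["force"].round(1),"w",round(s["gripper_width"]*92,1))
H=h if a[4]=="-" else float(a[4]); 
while H-h>np.pi/2:H-=np.pi
while H-h<-np.pi/2:H+=np.pi
G=np.array([[0,np.cos(H),0],[0,np.sin(H),0],[-1,0,0]],float); G[:,2]=np.cross(G[:,0],G[:,1])
rv=(M.inv()*R.from_matrix(G)).as_rotvec(); d=t-p
n=int(max(np.ceil(np.linalg.norm(d)/step),np.ceil(np.abs(rv).max()/.17),1))
print("n",n,"rotrow",(rv/n).round(3),"d",d.round(1)); Q=M
for i in range(n):
    print([g]+(Q.inv().apply(d/n)/10).round(2).tolist()+(rv/n).round(3).tolist()); Q=Q*R.from_rotvec(rv/n)
E
python3 plan.py 419.6 128.3 130 -0.606 50 1
```

```text
t 1.8 pos [ 170.1 -496.7  226.7] head -1.241 tilt [-1.  0.  0.] q [-1.39  0.34  1.52  0.    1.28 -0.15] F [ 0.   0.7 -0.3] w 92.0
n 14 rotrow [-0.045  0.    -0.   ] d [249.5 625.  -96.7]
[1.0, 0.69, -3.65, -3.13, -0.045, 0.0, -0.0]
[1.0, 0.69, -3.5, -3.29, -0.045, 0.0, -0.0]
[1.0, 0.69, -3.35, -3.45, -0.045, 0.0, -0.0]
[1.0, 0.69, -3.19, -3.6, -0.045, 0.0, -0.0]
[1.0, 0.69, -3.02, -3.74, -0.045, 0.0, -0.0]
[1.0, 0.69, -2.85, -3.87, -0.045, 0.0, -0.0]
[1.0, 0.69, -2.67, -4.0, -0.045, 0.0, -0.0]
[1.0, 0.69, -2.49, -4.11, -0.045, 0.0, -0.0]
[1.0, 0.69, -2.3, -4.22, -0.045, 0.0, -0.0]
[1.0, 0.69, -2.1, -4.32, -0.045, 0.0, -0.0]
[1.0, 0.69, -1.91, -4.41, -0.045, 0.0, -0.0]
[1.0, 0.69, -1.7, -4.5, -0.045, 0.0, -0.0]
[1.0, 0.69, -1.5, -4.57, -0.045, 0.0, -0.0]
[1.0, 0.69, -1.29, -4.63, -0.045, 0.0, -0.0]
```

```bash
python3 plan.py 426.8 -124.2 80 -0.297 50 1
```

```text
t 1.8 pos [ 170.1 -496.7  226.7] head -1.241 tilt [-1.  0.  0.] q [-1.39  0.34  1.52  0.    1.28 -0.15] F [ 0.   0.7 -0.3] w 92.0
n 10 rotrow [-0.094  0.    -0.   ] d [ 256.7  372.5 -146.7]
[1.0, 1.47, -2.69, -3.64, -0.094, 0.0, -0.0]
[1.0, 1.47, -2.34, -3.87, -0.094, 0.0, -0.0]
[1.0, 1.47, -1.96, -4.08, -0.094, 0.0, -0.0]
[1.0, 1.47, -1.57, -4.24, -0.094, 0.0, -0.0]
[1.0, 1.47, -1.16, -4.37, -0.094, 0.0, -0.0]
[1.0, 1.47, -0.75, -4.46, -0.094, 0.0, -0.0]
[1.0, 1.47, -0.32, -4.51, -0.094, 0.0, -0.0]
[1.0, 1.47, 0.11, -4.52, -0.094, 0.0, -0.0]
[1.0, 1.47, 0.53, -4.49, -0.094, 0.0, -0.0]
[1.0, 1.47, 0.95, -4.42, -0.094, 0.0, -0.0]
```

move_arm(deltas=[[1,1.47,-2.69,-3.64,-0.094,0,0],[1,1.47,-2.34,-3.87,-0.094,0,0],[1,1.47,-1.96,-4.08,-0.094,0,0],[1,1.47,-1.57,-4.24,-0.094,0,0],[1,1.47,-1.16,-4.37,-0.094,0,0],[1,1.47,-0.75,-4.46,-0.094,0,0],[1,1.47,-0.32,-4.51,-0.094,0,0],[1,1.47,0.11,-4.52,-0.094,0,0],[1,1.47,0.53,-4.49,-0.094,0,0],[1,1.47,0.95,-4.42,-0.094,0,0]])

```text
time_s: 3.05
position: [428.4, -123.7, 79.5]
ee_rot: [1.425, 1.052, -1.425]
force: [1.1, -1.9, 0.5]
gripper_width: 1.0
```

```bash
python3 plan.py 426.8 -124.2 17.5 -0.297 25 1
```

```text
t 3.05 pos [ 428.4 -123.7   79.5] head -0.298 tilt [-1.     0.001  0.   ] q [-0.45  0.39  1.93 -0.    0.82 -0.16] F [ 1.1 -1.9  0.5] w 92.0
n 3 rotrow [-0.  0. -0.] d [ -1.6  -0.5 -62. ]
[1.0, 2.07, -0.05, 0.03, -0.0, 0.0, -0.0]
[1.0, 2.07, -0.05, 0.03, -0.0, 0.0, -0.0]
[1.0, 2.07, -0.05, 0.03, -0.0, 0.0, -0.0]
```

move_arm(deltas=[[1,2,0,0,0,0,0],[1,2,0,0,0,0,0],[1,1.2,0,0,0,0,0],[1,0,0,0,0,0,0],[1,0,0,0,0,0,0]], grip_force=20)

```text
time_s: 3.68
position: [427.7, -125.2, 28.2]
ee_rot: [1.428, 1.05, -1.427]
force: [-0.2, 0.1, -0.2]
gripper_width: 1.0
```

```bash
python3 plan.py 426.8 -124.2 17.5 -0.297 25 1; python3 - <<'E'
from station import camera
from h import *
import pickle
T=camera("top");S=camera("side")
t=crop(T["frame"],370,240,70,80,7);s=crop(S["frame"],375,170,75,80,5)
A=np.zeros((600,800,3),np.uint8);A[:560,:400]=t[:,:400];A[:400,405:780]=s
cv2.imwrite("pics/c3.png",A)
E
```

```text
t 3.67 pos [ 427.7 -125.2   28.2] head -0.301 tilt [-1.     0.001  0.   ] q [-0.46  0.49  1.98 -0.    0.68 -0.16] F [-0.2  0.1 -0.2] w 92.0
n 1 rotrow [-0.004  0.    -0.001] d [ -0.9   1.  -10.7]
[1.0, 1.07, -0.12, -0.07, -0.004, 0.0, -0.001]
```

View pics/c3.png

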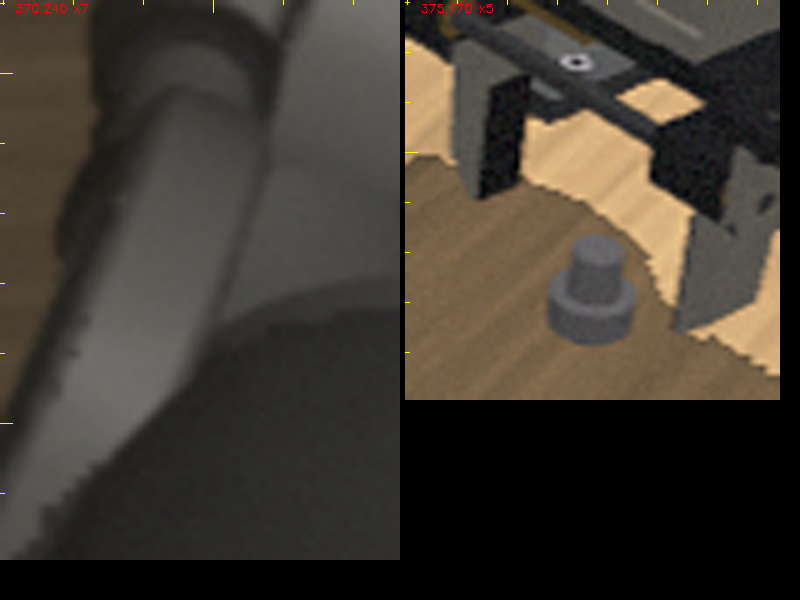

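```bash
python3 - <<'E'
from h import *
import pickle
T,S=pickle.load(open("ts0.pkl","rb"))
c=np.array([427.7,-125.2,28.2]);d=np.array([np.cos(-.3),np.sin(-.3),0]);e=np.array([-d[1],d[0],0])
for k in(-1,1):
  for w in (-1,1): print(k,w,proj(S,c+k*46*d+w*9.5*e).round(1))
print(proj(S,c),proj(S,[426.8,-124.2,32]))
E
```

```text
-1 -1 [[436.5 231.9]]
-1 1 [[428.5 236. ]]
1 -1 [[398.1 207. ]]
1 1 [[390.3 210.6]]
[[412.74556163 220.93717949]] [[413.19658274 219.57274382]]
```

move_arm(deltas=[[1,0.6,-0.1,-0.05,0,0,0],[1,0.45,0,0,0,0,0],[1,0,0,0,0,0,0],[-1,0,0,0,0,0,0],[-1,0,0,0,0,0,0],[-1,0,0,0,0,0,0],[-1,0,0,0,0,0,0],[-1,0,0,0,0,0,0],[-1,0,0,0,0,0,0]], grip_force=20)

```text
time_s: 4.9
position: [426.6, -124.1, 17.2]
ee_rot: [1.427, 1.051, -1.427]
force: [-0.4, -1.0, -0.8]
gripper_width: 0.398
```

move_arm(deltas=[[-1,0,0,0,0,0,0],[-1,0,0,0,0,0,0],[-1,0,0,0,0,0,0],[-1,0,0,0,0,0,0],[-1,-0.5,0,0,0,0,0],[-1,-2,0,0,0,0,0],[-1,-2,0,0,0,0,0],[-1,-3,0,0,0,0,0],[-1,-3,0,0,0,0,0],[-1,0,0,0,0,0,0]])

```text
time_s: 6.15
position: [427.9, -124.7, 124.2]
ee_rot: [1.428, 1.047, -1.424]
force: [-0.1, -0.1, -0.9]
gripper_width: 0.183
```

```bash
python3 plan.py 527.2 -299.9 120 -0.297 40 -1
```

```text
t 6.15 pos [ 427.9 -124.7  124.2] head -0.301 tilt [-1.     0.005  0.001] q [-0.46  0.32  1.88 -0.    0.94 -0.15] F [-0.1 -0.1 -0.9] w 16.8
n 6 rotrow [-0.001  0.    -0.001] d [  99.3 -175.2   -4.2]
[-1.0, 0.08, 2.45, 2.3, -0.001, 0.0, -0.001]
[-1.0, 0.08, 2.45, 2.3, -0.001, 0.0, -0.001]
[-1.0, 0.08, 2.44, 2.3, -0.001, 0.0, -0.001]
[-1.0, 0.08, 2.44, 2.3, -0.001, 0.0, -0.001]
[-1.0, 0.08, 2.44, 2.31, -0.001, 0.0, -0.001]
[-1.0, 0.07, 2.44, 2.31, -0.001, 0.0, -0.001]
```

move_arm(deltas=[[-1,0,2.45,2.3,0,0,0],[-1,0,2.45,2.3,0,0,0],[-1,0,2.45,2.3,0,0,0],[-1,0,2.45,2.3,0,0,0],[-1,0,2.45,2.3,0,0,0],[-1,0,2.45,2.3,0,0,0],[-1,2,0,0,0,0,0],[-1,2,0,0,0,0,0],[-1,0,0,0,0,0,0],[-1,0,0,0,0,0,0]])

```text
time_s: 7.4
position: [526.1, -299.4, 82.3]
ee_rot: [1.427, 1.052, -1.427]
force: [-0.9, -0.0, -1.3]
gripper_width: 0.18
```

```bash
python3 plan.py 527.2 -299.9 62 -0.297 10 -1; python3 - <<'E'
from station import camera
from h import *
S=camera("side");T=camera("top")
A=np.zeros((600,800,3),np.uint8);A[:450,:500]=crop(S["frame"],375,105,100,90,5);A[:300,500:800]=crop(T["frame"],450,180,60,60,5)
cv2.imwrite("pics/c4.png",A)
from h import *
print(proj(S,[[527.2,-299.9,62-17.5+14],[527.2,-299.9,62-17.5]]),proj(T,[527.2,-299.9,62]))
E
```

```text
t 7.4 pos [ 526.1 -299.4   82.3] head -0.301 tilt [-1. -0.  0.] q [-0.64  0.63  1.48 -0.    1.04 -0.34] F [-0.9 -0.  -1.3] w 16.5
n 3 rotrow [-0.001  0.     0.   ] d [  1.1  -0.5 -20.3]
[-1.0, 0.68, 0.04, 0.0, -0.001, 0.0, 0.0]
[-1.0, 0.68, 0.04, 0.0, -0.001, 0.0, 0.0]
[-1.0, 0.68, 0.04, 0.0, -0.001, 0.0, 0.0]
[[411.47951334 150.34164795]
 [410.6848376  156.63508385]] [[510.67198482 219.60027471]]
```

View pics/c4.png

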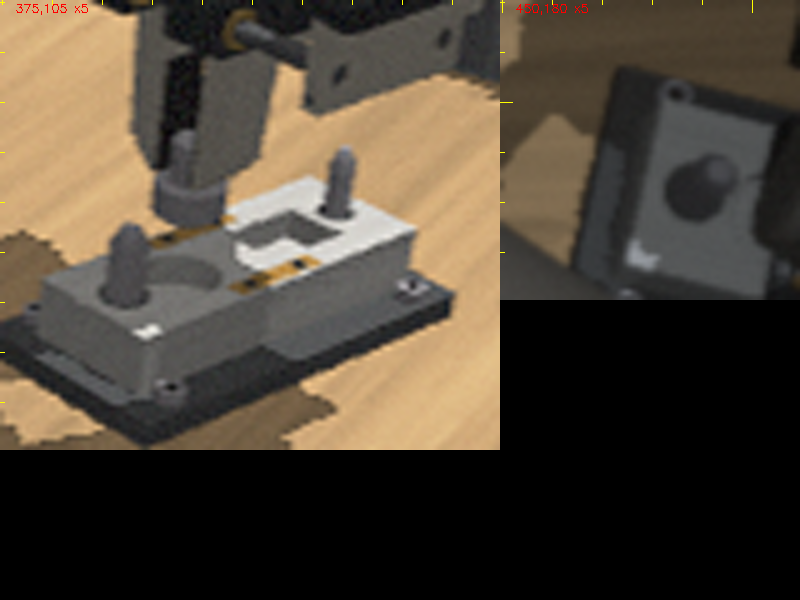

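move_arm(deltas=[[-1,0.9,0.1,0,0,0,0],[-1,0.9,0,0,0,0,0],[-1,0.5,0,0,0,0,0],[-1,0.5,0,0,0,0,0],[-1,0,0,0,0,0,0],[-1,0,0,0,0,0,0]])

```text
time_s: 8.25
position: [527.2, -299.8, 54.4]
ee_rot: [1.427, 1.051, -1.427]
force: [0.3, -0.5, 0.1]
gripper_width: 0.179
```

```bash
python3 plan.py 527.2 -299.9 41.5 -0.297 10 -1
```

```text
t 8.25 pos [ 527.2 -299.8   54.4] head -0.301 tilt [-1.  0.  0.] q [-0.64  0.66  1.5  -0.    0.98 -0.34] F [ 0.3 -0.5  0.1] w 16.5
n 2 rotrow [-0.002  0.    -0.   ] d [  0.   -0.1 -12.9]
[-1.0, 0.64, 0.0, 0.0, -0.002, 0.0, -0.0]
[-1.0, 0.64, 0.0, 0.0, -0.002, 0.0, -0.0]
```

move_arm(deltas=[[-1,0.4,0,0,0,0,0],[-1,0.4,0,0,0,0,0],[-1,0.4,0,0,0,0,0],[-1,0,0,0,0,0,0],[-1,0.05,0,0,0,0,0],[-1,0,0,0,0,0,0]])

```text
time_s: 9.0
position: [527.1, -299.8, 41.8]
ee_rot: [1.427, 1.051, -1.427]
force: [0.6, 0.1, -1.3]
gripper_width: 0.178
```

move_arm(deltas=[[-1,0.05,0,0,0,0,0],[-0.3,0,0,0,0,0,0],[-0.2,0,0,0,0,0,0],[-0.1,0,0,0,0,0,0],[0,0,0,0,0,0,0],[0,-1,0,0,0,0,0],[0,-3,0,0,0,0,0],[0.5,-4,0,0,0,0,0],[1,-2,0,0,0,0,0],[1,0,0,0,0,0,0]])

```text
time_s: 10.25
position: [528.0, -300.4, 143.6]
ee_rot: [1.427, 1.047, -1.425]
force: [-0.4, 0.3, -0.6]
gripper_width: 0.775
```

```bash
python3 plan.py 419.6 128.3 100 -0.606 50 1
```

```text
t 10.25 pos [ 528.  -300.4  143.6] head -0.301 tilt [-1.     0.004  0.002] q [-0.64  0.56  1.41 -0.    1.17 -0.34] F [-0.4  0.3 -0.6] w 71.3
n 9 rotrow [ 0.034  0.    -0.001] d [-108.4  428.7  -43.6]
[1.0, 0.47, -2.56, -4.19, 0.034, 0.0, -0.001]
[1.0, 0.47, -2.7, -4.1, 0.034, 0.0, -0.001]
[1.0, 0.47, -2.84, -4.01, 0.034, 0.0, -0.001]
[1.0, 0.47, -2.98, -3.91, 0.034, 0.0, -0.001]
[1.0, 0.47, -3.11, -3.81, 0.034, 0.0, -0.001]
[1.0, 0.48, -3.23, -3.7, 0.034, 0.0, -0.001]
[1.0, 0.48, -3.36, -3.59, 0.034, 0.0, -0.001]
[1.0, 0.48, -3.48, -3.47, 0.034, 0.0, -0.001]
[1.0, 0.48, -3.59, -3.35, 0.034, 0.0, -0.001]
```

move_arm(deltas=[[1,0.47,-2.56,-4.19,0.034,0,0],[1,0.47,-2.7,-4.1,0.034,0,0],[1,0.47,-2.84,-4.01,0.034,0,0],[1,0.47,-2.98,-3.91,0.034,0,0],[1,0.47,-3.11,-3.81,0.034,0,0],[1,0.48,-3.23,-3.7,0.034,0,0],[1,0.48,-3.36,-3.59,0.034,0,0],[1,0.48,-3.48,-3.47,0.034,0,0],[1,0.48,-3.59,-3.35,0.034,0,0],[1,0,0,0,0,0,0]])

```text
time_s: 11.5
position: [416.7, 131.3, 97.4]
ee_rot: [1.636, 0.862, -1.64]
force: [-0.1, -0.3, 0.1]
gripper_width: 1.002
```

```bash
python3 plan.py 419.6 128.3 40 -0.606 20 1; python3 - <<'E'
from station import camera
from h import *
T=camera("top")
A=np.zeros((600,800,3),np.uint8);A[:450,:625]=crop(T["frame"],455,185,125,90,5)
cv2.imwrite("pics/c5.png",A)
from h import *
E
```

```text
t 11.5 pos [416.7 131.3  97.4] head -0.603 tilt [-1.    -0.002  0.002] q [0.13 0.35 1.93 0.   0.86 0.73] F [-0.1 -0.3  0.1] w 92.2
n 3 rotrow [0.001 0.001 0.001] d [  2.9  -3.  -57.4]
[1.0, 1.91, 0.14, 0.02, 0.001, 0.001, 0.001]
[1.0, 1.91, 0.14, 0.03, 0.001, 0.001, 0.001]
[1.0, 1.91, 0.14, 0.03, 0.001, 0.001, 0.001]
```

View pics/c5.png

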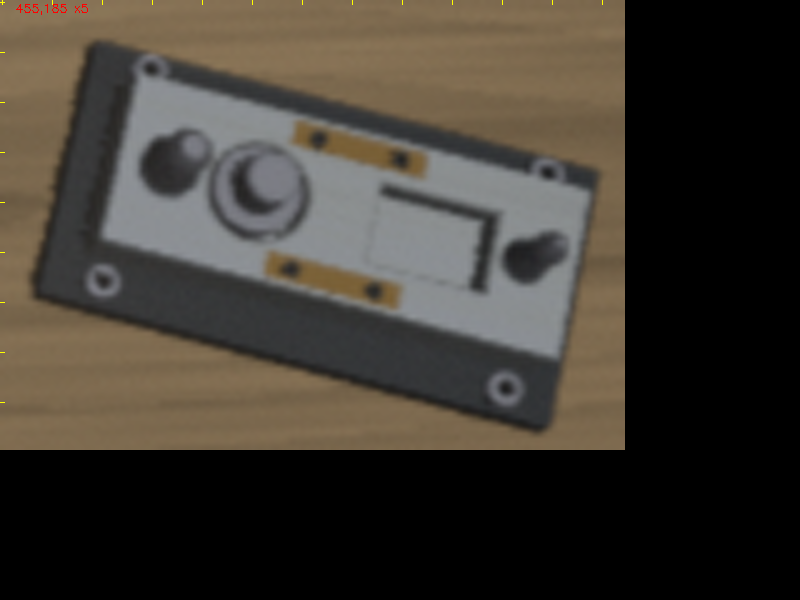

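move_arm(deltas=[[1,2,0.1,0.02,0,0,0],[1,2,0.1,0.02,0,0,0],[1,1.5,0.1,0.02,0,0,0],[1,0,0,0,0,0,0],[1,0,0,0,0,0,0],[1,0,0,0,0,0,0]])

```text
time_s: 12.3
position: [421.4, 126.6, 44.0]
ee_rot: [1.642, 0.857, -1.64]
force: [-0.2, 0.4, 0.2]
gripper_width: 1.0
```

```bash
python3 plan.py 419.6 128.3 17.5 -0.606 20 1
```

```text
t 12.3 pos [421.4 126.6  44. ] head -0.607 tilt [-1.     0.001 -0.001] q [ 0.12  0.45  1.98 -0.    0.71  0.72] F [-0.2  0.4  0.2] w 92.0
n 2 rotrow [-0.001 -0.    -0.   ] d [ -1.8   1.7 -26.5]
[1.0, 1.33, -0.12, -0.02, -0.001, -0.0, -0.0]
[1.0, 1.33, -0.12, -0.02, -0.001, -0.0, -0.0]
```

move_arm(deltas=[[1,1.5,-0.2,-0.03,0,0,0],[1,1.1,0,0,0,0,0],[0,0,0,0,0,0,0],[-1,0,0,0,0,0,0],[-1,0,0,0,0,0,0],[-1,0,0,0,0,0,0],[-1,0,0,0,0,0,0],[-1,0,0,0,0,0,0],[-1,0,0,0,0,0,0],[-1,0,0,0,0,0,0]])

```text
time_s: 13.55
position: [419.4, 128.2, 17.5]
ee_rot: [1.641, 0.858, -1.641]
force: [-1.3, 0.4, 0.4]
gripper_width: 0.18
```

move_arm(deltas=[[-1,0,0,0,0,0,0],[-1,0,0,0,0,0,0],[-1,0,0,0,0,0,0],[-1,-1,0,0,0,0,0],[-1,-2,0,0,0,0,0],[-1,-3,0,0,0,0,0],[-1,-3,0,0,0,0,0],[-1,0,0,0,0,0,0],[-1,0,0,0,0,0,0]])

```text
time_s: 14.68
position: [418.9, 128.1, 107.0]
ee_rot: [1.64, 0.858, -1.641]
force: [1.0, -0.6, -2.0]
gripper_width: 0.17
```

```bash
python3 plan.py 509.6 -357.3 110 -0.297 55 -1
```

```text
t 14.68 pos [418.9 128.1 107. ] head -0.607 tilt [-1.    -0.     0.001] q [ 0.12  0.34  1.92 -0.    0.89  0.73] F [ 1.  -0.6 -2. ] w 15.7
n 9 rotrow [-0.034  0.     0.   ] d [  90.7 -485.4    3. ]
[-1.0, -0.03, 3.9, 3.85, -0.034, 0.0, 0.0]
[-1.0, -0.03, 3.77, 3.99, -0.034, 0.0, 0.0]
[-1.0, -0.03, 3.63, 4.11, -0.034, 0.0, 0.0]
[-1.0, -0.03, 3.49, 4.24, -0.034, 0.0, 0.0]
[-1.0, -0.03, 3.34, 4.35, -0.034, 0.0, 0.0]
[-1.0, -0.03, 3.19, 4.47, -0.034, 0.0, 0.0]
[-1.0, -0.03, 3.03, 4.57, -0.034, 0.0, 0.0]
[-1.0, -0.03, 2.87, 4.68, -0.034, 0.0, 0.0]
[-1.0, -0.03, 2.71, 4.77, -0.034, 0.0, 0.0]
```

move_arm(deltas=[[-1,0,3.9,3.85,-0.034,0,0],[-1,0,3.77,3.99,-0.034,0,0],[-1,0,3.63,4.11,-0.034,0,0],[-1,0,3.49,4.24,-0.034,0,0],[-1,0,3.34,4.35,-0.034,0,0],[-1,0,3.19,4.47,-0.034,0,0],[-1,0,3.03,4.57,-0.034,0,0],[-1,0,2.87,4.68,-0.034,0,0],[-1,0,2.71,4.77,-0.034,0,0],[-1,0,0,0,0,0,0]])

```text
time_s: 15.92
position: [508.5, -360.7, 105.1]
ee_rot: [1.43, 1.051, -1.431]
force: [-1.2, -0.3, -1.8]
gripper_width: 0.17
```

move_arm(deltas=[[-1,1,0,0,0,0,0],[-1,1,0,0,0,0,0],[-1,0,0,0,0,0,0],[-1,0,0,0,0,0,0]])

```text
time_s: 16.42
position: [509.6, -356.8, 87.7]
ee_rot: [1.427, 1.052, -1.427]
force: [-0.3, -0.0, -1.4]
gripper_width: 0.174
```

```bash
python3 plan.py 509.6 -357.3 60 -0.297 10 -1;  python3 - <<'E'
from station import camera
from h import *
S=camera("side")
A=np.zeros((600,800,3),np.uint8);A[:600,:700]=crop(S["frame"],375,95,100,85,7)[:595].shape and cv2.copyMakeBorder(crop(S["frame"],375,95,100,85,7),0,5,0,0,0)
cv2.imwrite("pics/c6.png",A)
E
```

```text
t 16.43 pos [ 509.6 -356.8   87.7] head -0.3 tilt [-1.  0.  0.] q [-0.73  0.65  1.42 -0.    1.08 -0.43] F [-0.3 -0.  -1.4] w 16.0
n 3 rotrow [-0.001  0.    -0.   ] d [ -0.   -0.5 -27.7]
[-1.0, 0.92, 0.0, 0.02, -0.001, 0.0, -0.0]
[-1.0, 0.92, 0.0, 0.02, -0.001, 0.0, -0.0]
[-1.0, 0.92, 0.0, 0.02, -0.001, 0.0, -0.0]
```

View pics/c6.png

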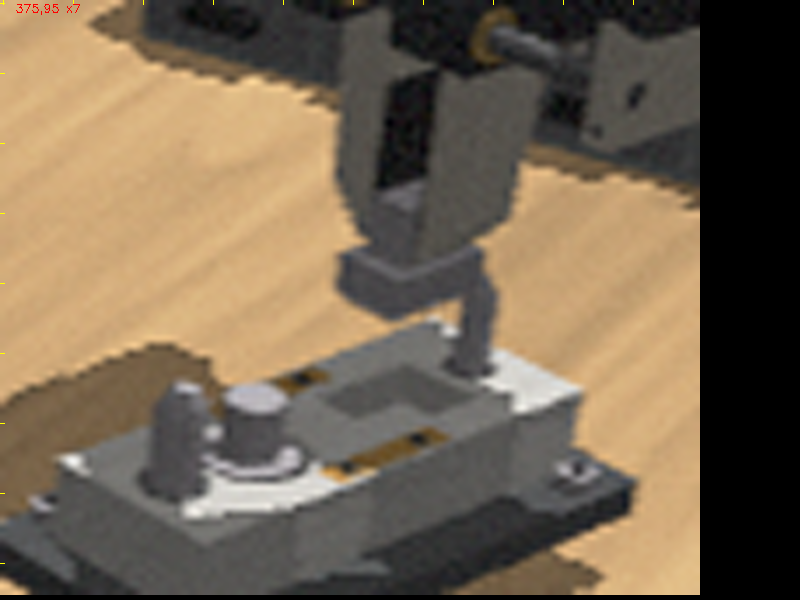

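move_arm(deltas=[[-1,1,0,0.03,0,0,0],[-1,1,0,0.02,0,0,0],[-1,0.8,0,0,0,0,0],[-1,0.5,0,0,0,0,0],[-1,0,0,0,0,0,0],[-1,0,0,0,0,0,0]])

```text
time_s: 17.23
position: [509.4, -358.0, 54.8]
ee_rot: [1.427, 1.051, -1.427]
force: [-0.3, 0.1, -1.3]
gripper_width: 0.174
```

move_arm(deltas=[[-1,0.4,0,0,0,0,0],[-1,0.4,0,0,0,0,0],[-1,0.4,0,0,0,0,0],[-1,0,0,0,0,0,0],[-1,0,0,0,0,0,0]])

```text
time_s: 17.85
position: [509.3, -357.9, 42.6]
ee_rot: [1.427, 1.051, -1.427]
force: [-0.8, 0.5, -1.4]
gripper_width: 0.17
```

move_arm(deltas=[[-1,0.1,0,0,0,0,0],[-1,0,0,0,0,0,0],[-0.5,0,0,0,0,0,0],[-0.3,0,0,0,0,0,0],[0,0,0,0,0,0,0],[0,-0.5,0,0,0,0,0],[0,-3,0,0,0,0,0],[1,-4,0,0,0,0,0],[1,0,0,0,0,0,0],[1,0,0,0,0,0,0]])

```text
time_s: 19.1
position: [509.0, -357.6, 116.4]
ee_rot: [1.427, 1.052, -1.428]
force: [0.2, 0.5, -0.9]
gripper_width: 0.775
```

```bash
python3 plan.py 597.6 0.1 100 0.331 45 1
```

```text
t 19.1 pos [ 509.  -357.6  116.4] head -0.301 tilt [-1. -0. -0.] q [-0.74  0.62  1.39 -0.    1.14 -0.43] F [ 0.2  0.5 -0.9] w 71.3
n 9 rotrow [-0.07 -0.    0.  ] d [ 88.6 357.7 -16.4]
[1.0, 0.18, -0.24, -4.09, -0.07, -0.0, 0.0]
[1.0, 0.18, 0.05, -4.09, -0.07, -0.0, 0.0]
[1.0, 0.18, 0.34, -4.08, -0.07, -0.0, 0.0]
[1.0, 0.18, 0.62, -4.05, -0.07, -0.0, 0.0]
[1.0, 0.18, 0.9, -3.99, -0.07, -0.0, 0.0]
[1.0, 0.18, 1.18, -3.92, -0.07, -0.0, 0.0]
[1.0, 0.18, 1.45, -3.83, -0.07, -0.0, 0.0]
[1.0, 0.18, 1.72, -3.72, -0.07, -0.0, 0.0]
[1.0, 0.18, 1.98, -3.59, -0.07, -0.0, 0.0]
```

move_arm(deltas=[[1,0.18,-0.24,-4.09,-0.07,0,0],[1,0.18,0.05,-4.09,-0.07,0,0],[1,0.18,0.34,-4.08,-0.07,0,0],[1,0.18,0.62,-4.05,-0.07,0,0],[1,0.18,0.9,-3.99,-0.07,0,0],[1,0.18,1.18,-3.92,-0.07,0,0],[1,0.18,1.45,-3.83,-0.07,0,0],[1,0.18,1.72,-3.72,-0.07,0,0],[1,0.18,1.98,-3.59,-0.07,0,0],[1,0,0,0,0,0,0]])

```text
time_s: 20.35
position: [597.4, 2.7, 98.7]
ee_rot: [0.96, 1.351, -0.962]
force: [0.4, 0.0, 0.0]
gripper_width: 1.001
```

move_arm(deltas=[[1,1.5,0,0,0,0,0],[1,1.5,0,0,0,0,0],[1,1.5,0,0,0,0,0],[1,0,0,0,0,0,0],[1,0,0,0,0,0,0]])

```text
time_s: 20.98
position: [598.3, -0.5, 55.4]
ee_rot: [0.964, 1.347, -0.964]
force: [0.0, 0.4, 0.4]
gripper_width: 1.002
```

```bash
python3 plan.py 597.6 0.1 5 0.331 15 1;  python3 - <<'E'
from station import camera
from h import *
S=camera("side");T=camera("top")
A=np.zeros((600,800,3),np.uint8);A[:360,:500]=crop(T["frame"],455,185,125,90,4);A[:425,500:800]=crop(S["frame"],240,180,60,85,5)
A[400:600,:400]=crop(S["frame"],370,120,100,50,4)
cv2.imwrite("pics/c7.png",A)
E
```

```text
t 20.98 pos [ 5.983e+02 -5.000e-01  5.540e+01] head 0.329 tilt [-1.  0.  0.] q [-0.13  0.65  1.52 -0.    0.97 -0.46] F [0.  0.4 0.4] w 92.2
n 4 rotrow [-0.001  0.    -0.   ] d [ -0.7   0.6 -50.4]
[1.0, 1.26, -0.01, -0.02, -0.001, 0.0, -0.0]
[1.0, 1.26, -0.01, -0.02, -0.001, 0.0, -0.0]
[1.0, 1.26, -0.01, -0.02, -0.001, 0.0, -0.0]
[1.0, 1.26, -0.01, -0.02, -0.001, 0.0, -0.0]
```

View pics/c7.png

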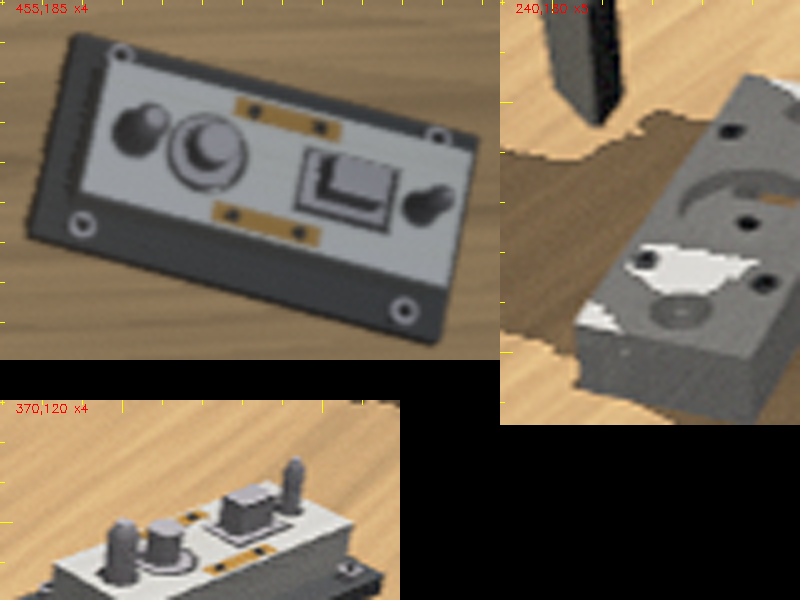

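move_arm(deltas=[[1,1.5,-0.04,-0.08,0,0,0],[1,1.5,0,0,0,0,0],[1,1.2,0,0,0,0,0],[1,0.7,0,0,0,0,0],[1,0,0,0,0,0,0],[0,0,0,0,0,0,0],[-1,0,0,0,0,0,0],[-1,0,0,0,0,0,0],[-1,0,0,0,0,0,0],[-1,0,0,0,0,0,0]], grip_force=50)

```text
time_s: 22.32
position: [597.3, 0.4, 6.5]
ee_rot: [0.963, 1.347, -0.964]
force: [-2.1, -0.4, 2.2]
gripper_width: 0.651
```

```bash
python3 plan.py 597.6 0.1 5 0.331 15 1
```

```text
t 22.32 pos [5.973e+02 4.000e-01 6.500e+00] head 0.329 tilt [-1. -0.  0.] q [-0.13  0.72  1.56 -0.    0.87 -0.46] F [-2.1 -0.4  2.2] w 59.9
n 1 rotrow [-0.002  0.     0.   ] d [ 0.3 -0.3 -1.5]
[1.0, 0.15, 0.02, 0.04, -0.002, 0.0, 0.0]
```

move_arm(deltas=[[-1,0,0,0,0,0,0],[-1,0,0,0,0,0,0],[-1,-0.5,0,0,0,0,0],[-1,-1.5,0,0,0,0,0],[-1,-2.5,0,0,0,0,0],[-1,-3,0,0,0,0,0],[-1,-3,0,0,0,0,0],[-1,-2,0,0,0,0,0],[-1,0,0,0,0,0,0],[-1,0,0,0,0,0,0]])

```text
time_s: 23.58
position: [596.8, 0.6, 130.5]
ee_rot: [0.963, 1.348, -0.964]
force: [-0.5, -0.9, -5.9]
gripper_width: 0.648
```

```bash
python3 plan.py 518.4 -328.6 130 -0.299 30 -1
```

```text
t 23.57 pos [596.8   0.6 130.5] head 0.329 tilt [-1.    -0.001 -0.001] q [-0.13  0.56  1.45 -0.    1.13 -0.46] F [-0.5 -0.9 -5.9] w 59.6
n 12 rotrow [ 0.052 -0.     0.   ] d [ -78.4 -329.2   -0.5]
[-1.0, 0.0, -1.5, 2.39, 0.052, -0.0, 0.0]
[-1.0, 0.0, -1.38, 2.46, 0.052, -0.0, 0.0]
[-1.0, 0.0, -1.25, 2.53, 0.052, -0.0, 0.0]
[-1.0, 0.0, -1.11, 2.59, 0.052, -0.0, 0.0]
[-1.0, 0.0, -0.98, 2.65, 0.052, -0.0, 0.0]
[-1.0, 0.0, -0.84, 2.69, 0.052, -0.0, 0.0]
[-1.0, 0.0, -0.69, 2.73, 0.052, -0.0, 0.0]
[-1.0, 0.0, -0.55, 2.77, 0.052, -0.0, 0.0]
[-1.0, 0.0, -0.4, 2.79, 0.052, -0.0, 0.0]
[-1.0, 0.0, -0.26, 2.81, 0.052, -0.0, 0.0]
[-1.0, 0.0, -0.11, 2.82, 0.052, -0.0, 0.0]
[-1.0, 0.0, 0.04, 2.82, 0.052, -0.0, 0.0]
```

move_arm(deltas=[[-1,0,-1.5,2.39,0.052,0,0],[-1,0,-1.38,2.46,0.052,0,0],[-1,0,-1.25,2.53,0.052,0,0],[-1,0,-1.11,2.59,0.052,0,0],[-1,0,-0.98,2.65,0.052,0,0],[-1,0,-0.84,2.69,0.052,0,0],[-1,0,-0.69,2.73,0.052,0,0],[-1,0,-0.55,2.77,0.052,0,0],[-1,0,-0.4,2.79,0.052,0,0],[-1,0,-0.26,2.81,0.052,0,0]])

```text
time_s: 24.82
position: [531.6, -274.4, 129.7]
ee_rot: [1.35, 1.115, -1.351]
force: [0.1, -0.3, -5.1]
gripper_width: 0.65
```

move_arm(deltas=[[-1,0,-0.11,2.82,0.052,0,0],[-1,0,0.04,2.82,0.052,0,0],[-1,1,0,0,0,0,0],[-1,1,0,0,0,0,0],[-1,0.5,0,0,0,0,0],[-1,0,0,0,0,0,0],[-1,0,0,0,0,0,0],[-1,0,0,0,0,0,0]])

```text
time_s: 25.82
position: [520.0, -328.9, 106.8]
ee_rot: [1.423, 1.054, -1.423]
force: [0.1, -0.1, -4.9]
gripper_width: 0.649
```

```bash
python3 plan.py 518.4 -328.6 80 -0.299 10 -1;  python3 - <<'E'
from station import camera
from h import *
S=camera("side")
A=np.zeros((600,800,3),np.uint8);A[:600]=crop(S["frame"],350,70,133,100,6)[:600,:800] if 0 else cv2.copyMakeBorder(crop(S["frame"],350,70,133,100,6),0,0,0,2,0)
cv2.imwrite("pics/c8.png",A)
E
```

```text
t 25.82 pos [ 520.  -328.9  106.8] head -0.295 tilt [-1.     0.001  0.   ] q [-0.69  0.61  1.42 -0.    1.11 -0.39] F [ 0.1 -0.1 -4.9] w 59.7
n 3 rotrow [ 0.001  0.    -0.   ] d [ -1.6   0.3 -26.8]
[-1.0, 0.89, -0.06, 0.0, 0.001, 0.0, -0.0]
[-1.0, 0.89, -0.05, 0.0, 0.001, 0.0, -0.0]
[-1.0, 0.89, -0.05, 0.0, 0.001, 0.0, -0.0]
```

View pics/c8.png

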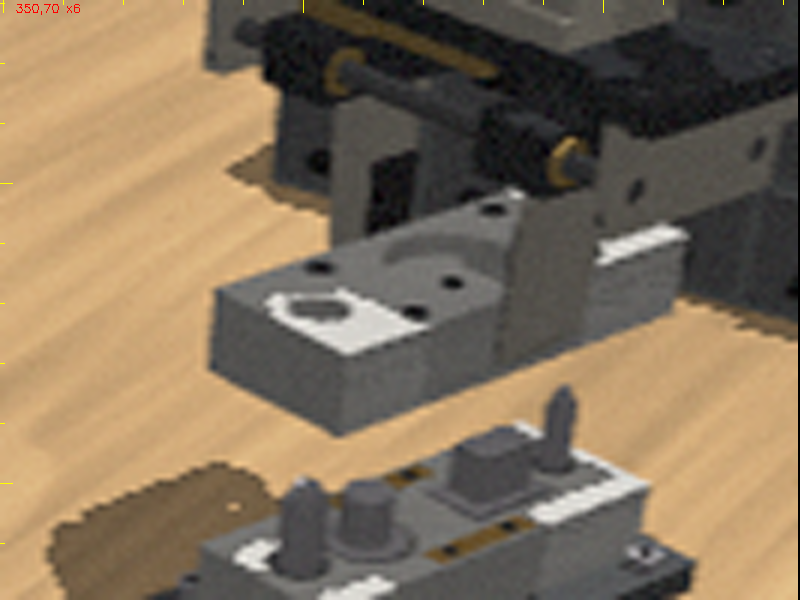

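move_arm(deltas=[[-1,0.8,-0.1,0,0,0,0],[-1,0.8,-0.06,0,0,0,0],[-1,0.7,0,0,0,0,0],[-1,0,0,0,0,0,0],[-1,0,0,0,0,0,0],[-1,0,0,0,0,0,0]])

```text
time_s: 26.62
position: [518.4, -328.7, 83.7]
ee_rot: [1.423, 1.054, -1.423]
force: [-0.6, 0.2, -5.4]
gripper_width: 0.648
```

```bash
python3 plan.py 518.4 -328.6 65 -0.299 10 -1
```

```text
t 26.62 pos [ 518.4 -328.7   83.7] head -0.295 tilt [-1.     0.001  0.   ] q [-0.69  0.64  1.45 -0.    1.05 -0.39] F [-0.6  0.2 -5.4] w 59.6
n 2 rotrow [ 0.002  0.    -0.   ] d [ -0.    0.1 -18.7]
[-1.0, 0.93, -0.0, -0.0, 0.002, 0.0, -0.0]
[-1.0, 0.93, -0.0, -0.0, 0.002, 0.0, -0.0]
```

move_arm(deltas=[[-1,0.5,0,0,0,0,0],[-1,0.5,0,0,0,0,0],[-1,0.4,0,0,0,0,0],[-1,0.3,0,0,0,0,0],[-1,0,0,0,0,0,0],[-1,0,0,0,0,0,0]])

```text
time_s: 27.38
position: [518.3, -328.6, 66.4]
ee_rot: [1.423, 1.055, -1.423]
force: [-0.7, -0.2, -4.6]
gripper_width: 0.649
```

```bash
python3 plan.py 518.4 -328.6 65 -0.299 10 -1
```

```text
t 27.38 pos [ 518.3 -328.6   66.4] head -0.295 tilt [-1.  0.  0.] q [-0.69  0.66  1.46 -0.    1.02 -0.39] F [-0.7 -0.2 -4.6] w 59.7
n 1 rotrow [ 0.004  0.    -0.   ] d [ 0.1 -0.  -1.4]
[-1.0, 0.14, 0.01, -0.0, 0.004, 0.0, -0.0]
```

move_arm(deltas=[[-1,0.4,0,0,0.004,0,0],[-1,0.4,0,0,0,0,0],[-1,0.4,0,0,0,0,0],[-1,0.4,0,0,0,0,0],[-1,0.3,0,0,0,0,0],[-1,0,0,0,0,0,0],[-1,0,0,0,0,0,0]])

```text
time_s: 28.25
position: [518.3, -328.6, 47.4]
ee_rot: [1.426, 1.052, -1.426]
force: [0.2, 0.1, -5.6]
gripper_width: 0.653
```

move_arm(deltas=[[-1,0.1,0,0,0,0,0],[-1,0.08,0,0,0,0,0],[-1,0,0,0,0,0,0],[-1,0,0,0,0,0,0]])

```text
time_s: 28.75
position: [518.2, -328.5, 45.5]
ee_rot: [1.426, 1.053, -1.426]
force: [-0.0, -0.4, -5.5]
gripper_width: 0.654
```

move_arm(deltas=[[-1,0.06,0,0,0,0,0],[-1,0.05,0,0,0,0,0],[-1,0,0,0,0,0,0],[-1,0,0,0,0,0,0]])

```text
time_s: 29.25
position: [518.2, -328.5, 44.6]
ee_rot: [1.426, 1.052, -1.426]
force: [0.0, 0.0, -2.6]
gripper_width: 0.646
```

move_arm(deltas=[[-1,0.04,0,0,0,0,0],[-1,0,0,0,0,0,0],[0.5,0,0,0,0,0,0],[0.6,0,0,0,0,0,0],[0.7,0,0,0,0,0,0],[0.8,0,0,0,0,0,0],[1,0,0,0,0,0,0],[1,-1,0,0,0,0,0],[1,-3,0,0,0,0,0],[1,-4,0,0,0,0,0]])

```text
time_s: 30.5
position: [517.8, -328.2, 124.7]
ee_rot: [1.426, 1.054, -1.427]
force: [0.3, 0.9, 0.5]
gripper_width: 1.001
```

```bash
python3 plan.py 663 -203 100 -0.299 40 1
```

```text
t 30.5 pos [ 517.8 -328.2  124.7] head -0.299 tilt [-1.    -0.001 -0.001] q [-0.69  0.59  1.41 -0.    1.14 -0.39] F [0.3 0.9 0.5] w 92.1
n 5 rotrow [-0. -0.  0.] d [145.2 125.2 -24.7]
[1.0, 0.49, 2.04, -3.25, -0.0, -0.0, 0.0]
[1.0, 0.49, 2.04, -3.25, -0.0, -0.0, 0.0]
[1.0, 0.49, 2.04, -3.25, -0.0, -0.0, 0.0]
[1.0, 0.49, 2.04, -3.25, -0.0, -0.0, 0.0]
[1.0, 0.49, 2.04, -3.25, -0.0, -0.0, 0.0]
```

move_arm(deltas=[[1,0,2.04,-3.25,0,0,0],[1,0.5,2.04,-3.25,0,0,0],[1,0.5,2.04,-3.25,0,0,0],[1,1,2.04,-3.25,0,0,0],[1,1,2.04,-3.25,0,0,0],[1,1.5,0,0,0,0,0],[1,1.5,0,0,0,0,0],[1,0,0,0,0,0,0],[1,0,0,0,0,0,0],[1,0,0,0,0,0,0]])

```text
time_s: 31.75
position: [663.7, -204.0, 64.9]
ee_rot: [1.427, 1.051, -1.426]
force: [-0.4, -0.8, -0.3]
gripper_width: 1.0
```

```bash
python3 plan.py 663.2 -203.2 11 -0.299 20 1; python3 - <<'E'
from station import camera
from h import *
S=camera("side");T=camera("top")
A=np.zeros((600,800,3),np.uint8);A[:360,:500]=crop(T["frame"],455,185,125,90,4);A[:240,500:800]=crop(S["frame"],290,135,60,48,5)
A[320:600,400:800]=crop(S["frame"],370,125,100,70,4)
cv2.imwrite("pics/c9.png",A)
E
```

```text
t 31.75 pos [ 663.7 -204.    64.9] head -0.3 tilt [-1.     0.001  0.   ] q [-0.41  0.79  1.19 -0.    1.16 -0.11] F [-0.4 -0.8 -0.3] w 92.0
n 3 rotrow [-0.  0. -0.] d [ -0.5   0.8 -53.9]
[1.0, 1.8, -0.03, -0.02, -0.0, 0.0, -0.0]
[1.0, 1.8, -0.02, -0.02, -0.0, 0.0, -0.0]
[1.0, 1.8, -0.02, -0.02, -0.0, 0.0, -0.0]
```

View pics/c9.png

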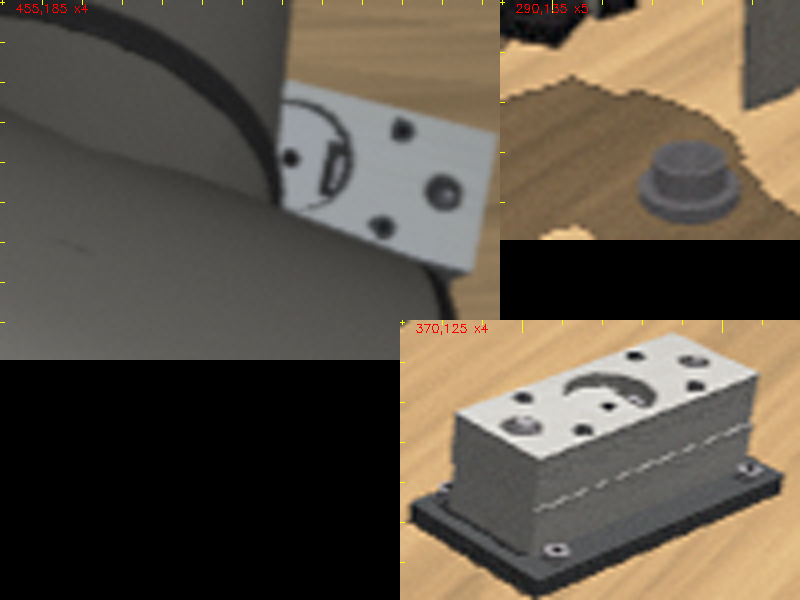

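move_arm(deltas=[[1,2,-0.04,-0.03,0,0,0],[1,2,-0.04,-0.03,0,0,0],[1,1.2,0,0,0,0,0],[1,0,0,0,0,0,0],[1,0,0,0,0,0,0],[1,0,0,0,0,0,0]])

```text
time_s: 32.6
position: [663.5, -202.7, 12.9]
ee_rot: [1.426, 1.051, -1.425]
force: [-0.8, -0.2, 0.4]
gripper_width: 0.997
```

```bash
python3 plan.py 663.2 -203.2 10.5 -0.299 20 1; python3 - <<'E'
from h import *
import pickle
T,S=pickle.load(open("ts0.pkl","rb"))
P=[[30,78,66],[-30,78,66],[-30,-78,66],[30,-78,66]]
u=np.array([[58,92],[141,139],[357,54],[272,15]])/4-.5+[370,125]
for z in (0,None):
    o=least_squares(lambda q:np.r_[(proj(S,local(q if z is None else [q[0],q[1],0,q[3]],P))-u).ravel(),q[2]*(z is not None)],[518,-328,0,-.3]);print(o.x.round(2),o.fun.round(1))
E
```

```text
t 32.6 pos [ 663.5 -202.7   12.9] head -0.299 tilt [-1.     0.002  0.   ] q [-0.41  0.85  1.23 -0.    1.06 -0.11] F [-0.8 -0.2  0.4] w 91.7
n 1 rotrow [ 0.     0.    -0.002] d [-0.3 -0.5 -2.4]
[1.0, 0.24, -0.01, 0.06, 0.0, 0.0, -0.002]
[ 5.1957e+02 -3.2873e+02  0.0000e+00 -2.9000e-01] [-0.7  0.3  0.1  0.3  0.6 -0.3 -0.  -0.7  0. ]
[ 5.2819e+02 -3.4828e+02 -1.0640e+01 -3.0000e-01] [-0.   0.1  0.  -0.1 -0.   0.1  0.  -0.2 -0. ]
```

move_arm(deltas=[[1,0.25,0,0.05,0,0,0],[1,0,0,0,0,0,0],[-1,0,0,0,0,0,0],[-1,0,0,0,0,0,0],[-1,0,0,0,0,0,0],[-1,0,0,0,0,0,0],[-1,0,0,0,0,0,0],[-1,0,0,0,0,0,0],[-1,0,0,0,0,0,0],[-1,0,0,0,0,0,0]], grip_force=25)

```text
time_s: 33.85
position: [662.8, -202.9, 9.5]
ee_rot: [1.426, 1.053, -1.426]
force: [-0.2, -0.2, -0.2]
gripper_width: 0.32
```

move_arm(deltas=[[-1,0,0,0,0,0,0],[-1,0,0,0,0,0,0],[-1,-0.5,0,0,0,0,0],[-1,-2,0,0,0,0,0],[-1,-3,0,0,0,0,0],[-1,-3,0,0,0,0,0],[-1,-3,0,0,0,0,0],[-1,0,0,0,0,0,0],[-1,0,0,0,0,0,0]])

```text
time_s: 34.98
position: [662.3, -202.7, 123.9]
ee_rot: [1.426, 1.054, -1.427]
force: [0.4, 0.4, -2.0]
gripper_width: 0.319
```

```bash
python3 plan.py 518.6 -328.5 120 -0.299 30 -1
```

```text
t 34.98 pos [ 662.3 -202.7  123.9] head -0.299 tilt [-1.    -0.001 -0.   ] q [-0.41  0.74  1.13 -0.    1.27 -0.11] F [ 0.4  0.4 -2. ] w 29.4
n 7 rotrow [-0. -0.  0.] d [-143.7 -125.8   -3.9]
[-1.0, 0.06, -1.43, 2.32, -0.0, -0.0, 0.0]
[-1.0, 0.06, -1.43, 2.32, -0.0, -0.0, 0.0]
[-1.0, 0.06, -1.43, 2.32, -0.0, -0.0, 0.0]
[-1.0, 0.06, -1.43, 2.32, -0.0, -0.0, 0.0]
[-1.0, 0.06, -1.43, 2.32, -0.0, -0.0, 0.0]
[-1.0, 0.06, -1.43, 2.32, -0.0, -0.0, 0.0]
[-1.0, 0.06, -1.43, 2.32, -0.0, -0.0, 0.0]
```

move_arm(deltas=[[-1,0,-1.43,2.32,0,0,0],[-1,0,-1.43,2.32,0,0,0],[-1,0,-1.43,2.32,0,0,0],[-1,0,-1.43,2.32,0,0,0],[-1,0,-1.43,2.32,0,0,0],[-1,0,-1.43,2.32,0,0,0],[-1,0,-1.43,2.32,0,0,0],[-1,1.5,0,0,0,0,0],[-1,0,0,0,0,0,0],[-1,0,0,0,0,0,0]])

```text
time_s: 36.22
position: [519.7, -327.8, 108.8]
ee_rot: [1.425, 1.054, -1.426]
force: [-0.4, -0.1, -0.7]
gripper_width: 0.316
```

```bash
python3 plan.py 518.6 -328.5 80 -0.299 10 -1; python3 - <<'E'
from station import camera
from h import *
S=camera("side")
cv2.imwrite("pics/c10.png",crop(S["frame"],360,95,110,100,6))
E
```

```text
t 36.23 pos [ 519.7 -327.8  108.8] head -0.298 tilt [-1.    -0.001 -0.001] q [-0.69  0.61  1.42  0.    1.11 -0.39] F [-0.4 -0.1 -0.7] w 29.1
n 3 rotrow [ 0. -0.  0.] d [ -1.1  -0.7 -28.8]
[-1.0, 0.96, -0.03, 0.03, 0.0, -0.0, 0.0]
[-1.0, 0.96, -0.03, 0.03, 0.0, -0.0, 0.0]
[-1.0, 0.96, -0.03, 0.03, 0.0, -0.0, 0.0]
```

View pics/c10.png

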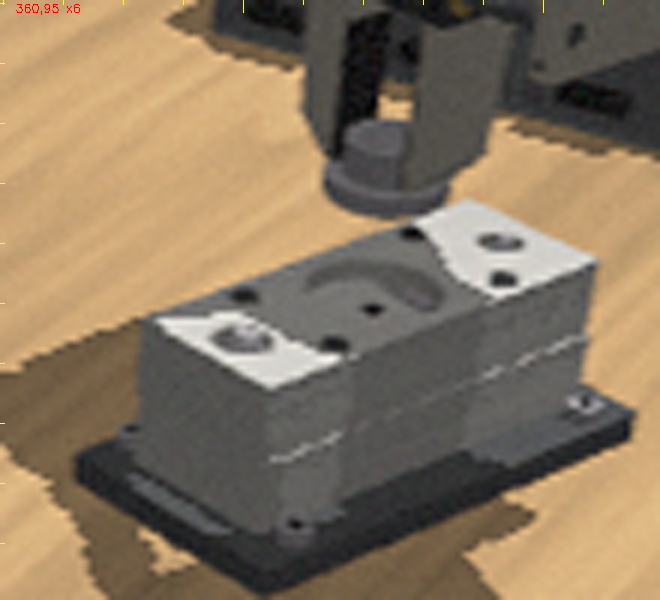

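move_arm(deltas=[[-1,1,-0.04,0.04,0,0,0],[-1,1,-0.03,0.04,0,0,0],[-1,1,0,0,0,0,0],[-1,0,0,0,0,0,0],[-1,0,0,0,0,0,0]])

```text
time_s: 36.9
position: [518.5, -329.3, 79.6]
ee_rot: [1.426, 1.052, -1.426]
force: [0.0, 0.2, -0.3]
gripper_width: 0.315
```

```bash
python3 plan.py 518.6 -328.5 67.5 -0.299 10 -1
```

```text
t 36.9 pos [ 518.5 -329.3   79.6] head -0.299 tilt [-1.  0.  0.] q [-0.69  0.64  1.45 -0.    1.05 -0.39] F [ 0.   0.2 -0.3] w 28.9
n 2 rotrow [-0.  0. -0.] d [  0.1   0.8 -12.1]
[-1.0, 0.61, -0.01, -0.04, -0.0, 0.0, -0.0]
[-1.0, 0.61, -0.01, -0.04, -0.0, 0.0, -0.0]
```

move_arm(deltas=[[-1,0.2,0,-0.06,0,0,0],[-1,0.3,0,0,0,0,0],[-1,0.3,0,0,0,0,0],[-1,0,0,0,0,0,0],[-1,0,0,0,0,0,0]])

```text
time_s: 37.52
position: [518.6, -328.7, 71.6]
ee_rot: [1.426, 1.052, -1.426]
force: [-0.2, 0.1, -1.7]
gripper_width: 0.313
```

move_arm(deltas=[[-1,0.15,0,0,0,0,0],[-1,0.15,0,0,0,0,0],[-1,0,0,0,0,0,0],[-1,0,0,0,0,0,0]])

```text
time_s: 38.02
position: [518.6, -328.6, 68.5]
ee_rot: [1.426, 1.052, -1.426]
force: [-0.3, -0.4, -1.0]
gripper_width: 0.314
```

move_arm(deltas=[[-1,0.08,0,0,0,0,0],[-1,0,0,0,0,0,0],[-0.2,0,0,0,0,0,0],[0,0,0,0,0,0,0],[0.2,0,0,0,0,0,0],[0.3,0,0,0,0,0,0],[0.3,-0.5,0,0,0,0,0],[0.3,-3,0,0,0,0,0],[0.3,-5,0,0,0,0,0],[0.3,-3,0,0,0,0,0]])

```text
time_s: 39.28
position: [519.2, -329.1, 185.7]
ee_rot: [1.426, 1.049, -1.424]
force: [-0.1, -0.1, 0.5]
gripper_width: 0.652
```

move_arm(deltas=[[0.3,0,-2,-5,0,0,0],[0.3,0,-2,-5,0,0,0],[0.3,0,-2,-5,0,0,0],[0.3,0,-2,-5,0,0,0],[0.3,0,0,-5,0,0,0],[0.3,0,0,-5,0,0,0],[0.3,0,0,-5,0,0,0],[0.3,0,0,0,0,0,0],[0.3,0,0,0,0,0,0]])

```text
time_s: 40.4
position: [545.0, 29.1, 182.8]
ee_rot: [1.425, 1.053, -1.426]
force: [0.6, 0.1, 0.0]
gripper_width: 0.651
```

```bash
python3 - <<'E'
from station import env,camera,nets
from h import *
S=camera("side");T=camera("top")
A=np.zeros((600,800,3),np.uint8);A[:450,:625]=crop(T["frame"],455,185,125,90,5)
B=crop(S["frame"],370,115,105,80,4);A[280:600,380:800]=B
cv2.imwrite("pics/c11.png",A);cv2.imwrite("pics/c12.png",cv2.hconcat([T["frame"][:,:,::-1]]))
print(env.state()["time_s"])
for l in("guide_bush","square"):print(l,[nets.look_for(p,l)[:1] for p in(T,S)])
E
```

```text
40.5
guide_bush [[{'box': [206.3, 158.6, 18.2, 18.8], 'conf': 0.76}], [{'box': [172.5, 263.5, 21.5, 23.2], 'conf': 0.8}]]
square [[], [{'box': [336.8, 259.9, 57.4, 23.4], 'conf': 0.87}]]
```

View pics/c11.png

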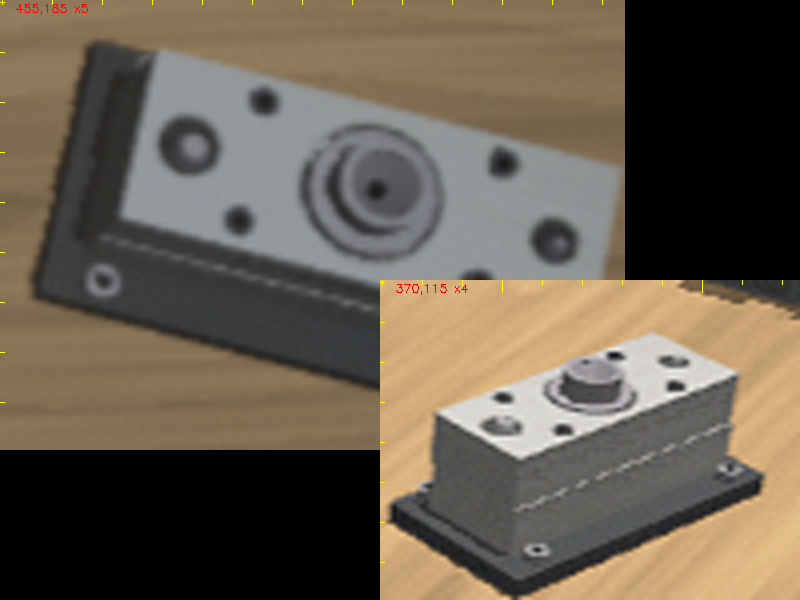

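```bash
python3 - <<'E'
from station import env
from h import *
import pickle
T,S=pickle.load(open("ts0.pkl","rb"))
P=np.array([[30,78,66],[-30,78,66],[30,-78,66],[-30,-78,66]])
ut=np.array([[158,48],[120,217],[620,170]])/5-.5+[455,185]
us=np.array([[58,132],[138,180],[275,54],[358,96]])/4-.5+[370,115]
o=least_squares(lambda q:np.r_[(proj(T,local(q,P[:3]))-ut).ravel(),(proj(S,local(q,P))-us).ravel()],[518,-328,0,-.3]);print(o.x.round(2),o.fun.round(1))
rt=np.array([372,192.])/5-.5+[455,185];rs=np.array([589-380,392-280.])/4-.5+[370,115]
print("ring flange top",tri([T,S],[rt,rs]))
print(env.close_job())
E
```

```text
[ 5.1906e+02 -3.2748e+02  1.0000e-01 -3.0000e-01] [-0.  -0.  -0.2  0.1  0.5  0.1 -1.   0.3  0.2  0.2 -0.3 -0.1  0.6 -0.3]
ring flange top (array([ 519.67875924, -327.56080556,   66.7849226 ]), np.float64(0.06493807610621616))
the job is handed in; nothing more can be done
None
```

I put the mould together in the order asked and handed it in after about 40 s of robot time. The round core went in first, then the rectangular core. The cavity half followed, large bore on the large pillar, let down in the grip until it touched. The locating ring went in last, funnel up.

**Last checks:**
- **Mould closed:** fitted from both cameras, the top face is 66.1 mm above the bench (66 wanted). It lies within about 1.3 mm and 0.003 rad of the core half's measured pose.
- **Ring seated:** its flange top measured 66.8 mm (66 wanted), within measuring error. It looked flush and central in its recess.
- **Cores:** both looked seated and flush in the pictures taken before closing.
- **Forces:** the tool force at the end of each move never exceeded about 6 N, which was mostly the cavity half's weight.
- **Bystanders:** the guide bush was found in both views and the square in the side view, at their starting places to within the networks' scatter.

**Checks that failed or disagreed:**
- The network missed the square in the last top view, so its place there rests on the side view alone.
- An earlier one-camera fit of the closed mould with the height left free put it 10.6 mm too low. I set this aside as ill-conditioned, and the two-camera fit settled it.

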